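# Loosen the tester drum's hub nut with its reversible ratchet

## Robot

A 6-joint arm with a two-finger parallel gripper is mounted at the origin on the work surface. World frame = base frame: x ahead of the robot, y to its left, z up, the work surface at z = 0. Lengths are in m, angles in rad, forces in N, time in s.
With the tool pointing down it reaches from about 0.35 to 0.975 m from the base axis. Payload 7.1 kg.
Tool frame: the origin (TCP) lies midway between the tips of the shut fingers; the grasp point (between the pads) lies 19 mm behind it; z points along the fingers, y is the line along which they close (so a half turn about z gives the same grasp; the last joint's range is limited). The gripper opens to 88 mm and grips with 3 to 60 N. Pads are 20 mm wide; open, the fingers measure 115 mm over their backs; the gripper's body (75 mm by 178 mm) begins 61 mm behind the grasp point.
Start: joints at [-1.214, 0.423, 1.63, -0, 1.089, -0.019], TCP at [0.229, -0.581, 0.223] pointing down, gripper open.
Joint ranges: [-3, 3], [-0.9, 2.11], [0.09, 2.58], [-1.31, 4.45], [0.11, 2.69], [-2.54, 2.54]. Speed limits (rad/s): [2.39, 2.39, 3.01, 3.14, 3.14, 3.14].

## Interface

Orientations are given as a unit quaternion [w, x, y, z].
In Python, from station import move_pose, movel, movej, command_gripper, wait, inverse_kinematics, read_camera, camera_info, MotionError, job_done, get_time, get_joint_pos, get_qvel, get_effort, get_tcp_pos, get_ee_rot, get_ft_force, get_ft_torque, get_grip_width, get_finger_force gives the robot as it stands. Calls block until the motion is done:
- move_pose(position, orientation): joint-space move of the TCP to a pose.
- movel(position, frame=None, v=0.15, until_force=None): straight line of the TCP; frame=None keeps the orientation; v is the mean speed in m/s. With until_force (N) it stops when the force on the tool has changed by that much, and returns True; else False.
- movej(angles): joint-space move.
- command_gripper(opening): opening from 0.0 (shut) to 1.0 (fully open); the grip force is fixed at half the most; returns when the fingers have stopped.
- wait(seconds).
- inverse_kinematics(position, orientation): joint angles nearest the present ones, or None.
- read_camera(name): name is "scene" or "top"; returns the picture (480x640x3 uint8, red, green, blue); there is no depth.
- camera_info(name): a dict with "intrinsics" (3x3 intrinsics, pixels), "T" (4x4, takes a point from camera to world coordinates). Camera axes: x right, y up, looking along -z (the intrinsics and any distortion apply to the point x, -y, -z); pixel columns grow to the right and rows downward; lengths in m; the calibration is good to about 2 mm. A picture is of the moment at which its call begins. camera_info takes no time and is no camera call.
A pose or a line that the arm cannot do raises MotionError and nothing moves.
- job_done(): hands the job in; it is judged then, once.
Readings, each from a call of its own:
- get_time(): time.
- get_joint_pos(): joint angles.
- get_qvel(): joint speeds.
- get_effort(): joint torques, N m.
- get_tcp_pos(): TCP position.
- get_ee_rot(): TCP orientation.
- get_ft_force(): force on the tool from outside, world axes, zero at the start.
- get_ft_torque(): the same for the moment, N m.
- get_grip_width(): opening from 0.0 (shut) to 1.0 (fully open).
- get_finger_force(): force on a finger pad.
Only numpy, scipy, OpenCV 4.12 (cv2) and the standard library are available. Lean on these libraries where they do the work, as an engineer would, in place of code of your own. Each camera call takes 0.05 s, during which the arm holds its last target. There are 200 camera calls.

## Task

The clear test drum lies on its blue service stand with a ratchet handle fitted on its hub. Flip the ratchet's red direction tab fully over to the loosening side (anticlockwise seen from above), then swing the handle back and forth until the nut's yellow pointer has gone round anticlockwise from the red mark into the green arc; let go with the pointer in the green arc and the tab still over.

Things in the scene. Friction and masses are not known exactly. Their poses are not given: they have to be found in the camera images.
- hub (a point): Point on the upright axis of the drum's hub, 85 mm above the bench, level with the handle's bar; fixed in a run. Own z up, own -x is the middle of the handle's swing. Clear drum 284 mm across, top 58 mm above the bench, on a blue stand; cream dial 160 mm across; dark toothed nut 104 mm across on the axis under the handle.
- knob (a point): Centre of the upright blue knob on the handle's outer end: 24 mm thick, 40 mm tall (20 mm above and below this point), standing on the 20 mm wide bar, 140 mm from the hub axis, 110 mm above the bench. Fixed to the handle; own x points to the hub axis, z up. Swinging it takes about 1 N free, 6 N when driving the nut.
- handle (a joint): Swing of the handle about the hub axis, rad, anticlockwise from above positive; 0 when hub to knob points along the hub's -x; starts within 0.35 of 0. Stops at -0.7 and 0.7: two pins 12 mm thick beside the bar, 100 mm from the axis, tops 92 mm above the bench. It stays where it is left.
- selector (a joint): Lean of the red tab, rad, about an axis along the handle, 85 mm above the bench; the tab crosses it 41 mm from the hub axis. Plate 20 mm along the handle, 6 mm thick, top 45 mm from the axis; 62 mm wide frame round its foot, top 90 mm above the bench. -0.45 fully clockwise (start), 0 upright, +0.45 fully anticlockwise (loosen). About 1 N at the top flips it; pushed further it carries the handle.
- hub_nut (a joint): Turn of the toothed nut and its yellow pointer, rad, positive anticlockwise from above; 0 to 0.25 at the start (red mark); green arc from 2.1 to 4.05. The handle drives it only towards the side the tab leans to; on the other swing the pawl clicks over the teeth and the nut stays. Up to one tooth (0.26 rad) is lost at each reversal.

How it is judged:
On the way:
1. the red direction tab is flipped over to the loosening side (value of joint selector above 0.3 rad), for 0.2 s.
At the end, for the whole second after the job is handed in: The nut stands still, turned anticlockwise to between 2.0 and 4.15 rad (pointer in the green arc, 3 to 6 degrees over at either end allowed), and the red tab still leans more than 0.3 rad to the loosening side (value of joint hub_nut between 2 and 4.15 rad and value of joint selector above 0.3 rad and velocity of joint hub_nut between -0.05 and 0.05 rad/s); the robot touches nothing.
It also fails if it takes over 72 s, if anything falls off the work surface, if the arm or the gripper's body presses on something with over 40 N, if the wrist force passes 120 N, or if a joint passes its speed limit or range.

## Working session

There is one attempt and no reset: what is moved stays moved. The work goes in short steps, each a Python script; the robot and the scene stay as the last script left them, time stands still between calls to the robot, and variables do not carry over. Pictures are saved under pics/ and viewed, at most 10 in all, crops included, and the job is handed in when it is done.

```bash
mkdir -p pics; ls; python3 - <<'E'
from station import *
import cv2,numpy as np
for n in("top","scene"):
    cv2.imwrite(f"pics/{n}0.png",read_camera(n)[:,:,::-1]); c=camera_info(n); print(n,c)
print(get_time(),get_ee_rot())
E
```

```text
pics
top {'intrinsics': array([[577.39512464,   0.        , 315.14310374],
       [  0.        , 577.39512464, 235.95533473],
       [  0.        ,   0.        ,   1.        ]]), 'T': array([[ 0.01721694,  0.9855387 , -0.16857359,  0.47342892],
       [-0.99973139,  0.01958471,  0.01239323,  0.02354343],
       [ 0.01551547,  0.16831494,  0.98561116,  0.77285361],
       [ 0.        ,  0.        ,  0.        ,  1.        ]])}
scene {'intrinsics': array([[466.06569838,   0.        , 321.19789713],
       [  0.        , 466.06569838, 238.43537001],
       [  0.        ,   0.        ,   1.        ]]), 'T': array([[-0.54670283, -0.59438634,  0.58976343,  0.95432568],
       [ 0.83712502, -0.40344822,  0.36939305,  0.23983153],
       [ 0.01837683,  0.69565395,  0.71814196,  0.58134169],
       [ 0.        ,  0.        ,  0.        ,  1.        ]])}
0.1 [-6.75918466e-04  9.82397499e-01  1.86801191e-01 -1.14072246e-04]
```

View pics/top0.png

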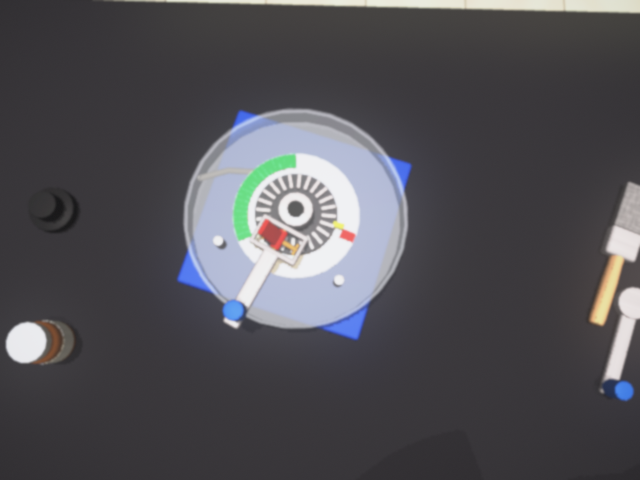

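View pics/scene0.png

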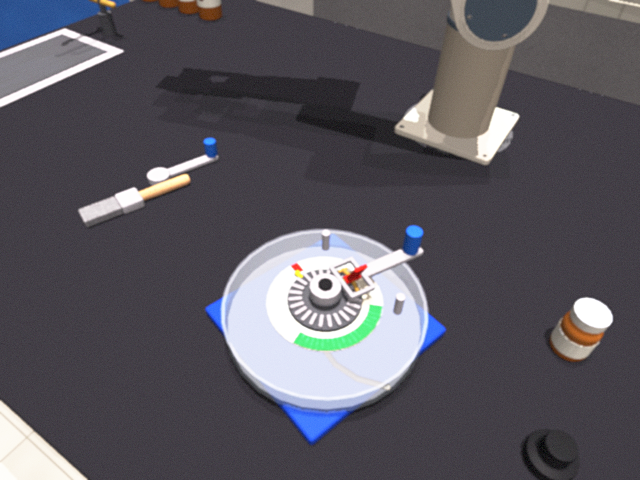

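The top view shows the hub at about (296,208), the blue knob at (234,310), the pins at (218,241) and (339,281), and the red tab at about (268,235) on the clockwise side. In the scene view, the hub is at about (325,286) and the knob at (413,240).

```bash
cat > h.py <<'E'
from station import *
import cv2,numpy as np
from scipy.spatial.transform import Rotation as R
def ray(n,u,v):
    c=camera_info(n);T=c["T"];d=np.linalg.inv(c["intrinsics"])@[u,v,1.];d=T[:3,:3]@(d*[1,-1,-1]);return T[:3,3],d/np.linalg.norm(d)
def onz(n,p,z):
    o,d=ray(n,*p);return o+d*(z-o[2])/d[2]
def tri(p,q):
    a,d=ray("top",*p);b,e=ray("scene",*q);s=np.linalg.lstsq(np.c_[d,-e],b-a,rcond=None)[0]
    x,y=a+d*s[0],b+e*s[1];return (x+y)/2,np.linalg.norm(x-y)
def blob(im,lo,hi,near,rad):
    m=cv2.inRange(cv2.cvtColor(im,cv2.COLOR_RGB2HSV),lo,hi);w=np.zeros_like(m);cv2.circle(w,near,rad,255,-1)
    _,_,st,c=cv2.connectedComponentsWithStats(m&w);i=1+np.argmax(st[1:,4]);return c[i],st[i]
BLUE=((100,150,60),(125,255,255)); RED=((0,170,70),(8,255,255))
E
python3 - <<'E'
from h import *
t=cv2.imread("pics/top0.png")[:,:,::-1].copy();s=cv2.imread("pics/scene0.png")[:,:,::-1].copy()
kt,a=blob(t,*BLUE,(234,310),22);ks,b=blob(s,*BLUE,(413,240),20);print(kt,a,ks,b)
k,e=tri(kt,ks);print("knob",k,e,onz("top",kt,.13))
# dark bore of hub
bt,a=blob(t,(0,0,0),(180,255,70),(296,208),13);bs,b=blob(s,(0,0,0),(180,255,70),(325,286),9);print(bt,a,bs,b,tri(bt,bs))
P=[]
for p in((218,241),(339,281)):
    c,st=blob(t,(0,0,170),(180,40,255),p,9);P.append(onz("top",c,.092));print(c,st,P[-1])
# green/cream dial
m=cv2.inRange(cv2.cvtColor(t,cv2.COLOR_RGB2HSV),(50,150,80),(75,255,255));ys,xs=np.nonzero(m)
for z in(.06,.085,.1):
  h=onz("top",bt,z);print(z,h,[np.linalg.norm((p-h)[:2]) for p in P],np.linalg.norm((k-h)[:2]),[np.arctan2(*(p-h)[1::-1]) for p in P+[k]])
rt,a=blob(t,*RED,(268,233),22);rs,b=blob(s,*RED,(355,273),15);print("red",rt,a,rs,b,tri(rt,rs))
v=np.hstack([cv2.resize(t[180:340,170:370],(400,320),interpolation=2),cv2.resize(s[210:360,260:440],(384,320),interpolation=2)])
cv2.imwrite("pics/c0.png",v[:,:,::-1])
E
```

```text
[233.05592105 310.01644737] [223 301  21  19 304] [412.47488584 238.6803653 ] [403 225  21  30 438]
knob [0.49945777 0.10617066 0.11463902] 0.0007141520428038962 [0.49872077 0.1045681  0.13      ]Traceback (most recent call last):
  File "<stdin>", line 6, in <module>
  File "h.py", line 13, in blob
    _,_,st,c=cv2.connectedComponentsWithStats(m&w);i=1+np.argmax(st[1:,4]);return c[i],st[i]
                                                       ~~~~~~~~~^^^^^^^^^^
    return _wrapfunc(a, 'argmax', axis=axis, out=out, **kwds)
    return bound(*args, **kwds)
ValueError: attempt to get argmax of an empty sequence
```

```bash
python3 - <<'E'
from h import *
t=cv2.imread("pics/top0.png")[:,:,::-1].copy();s=cv2.imread("pics/scene0.png")[:,:,::-1].copy()
k=np.array([.4995,.1055,.11])
D=((0,0,0),(180,255,100))
print(s[286,325],t[208,296])
bt,a=blob(t,*D,(296,208),9);bs,b=blob(s,*D,(325,285),7);print(bt,a,bs,b,tri(bt,bs))
P=[]
for p in((218,241),(339,281)):
    c,st=blob(t,(0,0,150),(180,60,255),p,9);P.append(onz("top",c,.092));print(c,st,P[-1])
for z in(.06,.085,.1):
  h=onz("top",bt,z);print(z,h,[np.linalg.norm((p-h)[:2]) for p in P],np.linalg.norm((k-h)[:2]),[np.arctan2(*(p-h)[1::-1]) for p in P+[k]])
rt,a=blob(t,*RED,(268,233),22);rs,b=blob(s,*RED,(355,273),15);print("red",rt,a,rs,b,tri(rt,rs))
v=np.hstack([cv2.resize(t[180:340,170:370],(400,320),interpolation=2),cv2.resize(s[210:360,260:440],(384,320),interpolation=2)])
cv2.imwrite("pics/c0.png",v[:,:,::-1])
E
```

```text
[52 54 54] [93 93 93]
[295.17557252 208.3129771 ] [289 202  13  13 131] [324.89565217 284.08695652] [319 279  13  11 115] (array([0.62258766, 0.0396429 , 0.09463838]), np.float64(0.00015577587903900075))
[217.30593607 240.33333333] [209 232  19  19 219] [0.58226983 0.13147262 0.092     ]
[339.06425703 280.9437751 ] [330 272  19  19 249] [ 0.53652711 -0.01420567  0.092     ]
0.06 [0.63024241 0.04039175 0.06      ] [np.float64(0.10294219029499886), np.float64(0.10845937652212857)] 0.14605705380475703 [np.float64(2.0555775486315766), np.float64(-2.6140743943389255), np.float64(2.6795553273446)]
0.085 [0.62474291 0.03980087 0.085     ] [np.float64(0.10103302828180241), np.float64(0.10343469005829663)] 0.1414290033432975 [np.float64(2.0046693710025716), np.float64(-2.59224396914249), np.float64(2.658479967653634)]
0.1 [0.62144322 0.03944635 0.1       ] [np.float64(0.10001694672165444), np.float64(0.10044542911294192)] 0.13868393154978356 [np.float64(1.9732395062648709), np.float64(-2.5781013335217056), np.float64(2.645163062010007)]Traceback (most recent call last):
  File "<stdin>", line 12, in <module>
  File "h.py", line 13, in blob
    _,_,st,c=cv2.connectedComponentsWithStats(m&w);i=1+np.argmax(st[1:,4]);return c[i],st[i]
                                                       ~~~~~~~~~^^^^^^^^^^
    return _wrapfunc(a, 'argmax', axis=axis, out=out, **kwds)
    return bound(*args, **kwds)
ValueError: attempt to get argmax of an empty sequence
```

```bash
cat >> h.py <<'E'
HUB=np.array([.622,.0396]);MID=2.840
def frame(th):
    a=MID+th;u=np.array([np.cos(a),np.sin(a)]);t=np.array([-u[1],u[0]]);return u,t
def pose(th,r,off,z):
    u,t=frame(th);y=np.r_[t,0];zz=np.array([0,0,-1.]);q=R.from_matrix(np.c_[np.cross(y,zz),y,zz]).as_quat()
    return list(np.r_[HUB+r*u+off*t,z]),[q[3],q[0],q[1],q[2]]
def pic(name):
    t=read_camera("top");s=read_camera("scene")
    v=np.hstack([cv2.resize(t[150:350,150:400],(400,320),interpolation=2),cv2.resize(s[200:380,240:460],(391,320),interpolation=2)])
    cv2.imwrite(f"pics/{name}.png",v[:,:,::-1])
E
python3 - <<'E'
from h import *
th=-.192
for a in(-.7,0,.7):print(inverse_kinematics(*pose(a,.14,0,.1)))
command_gripper(0)
move_pose(*pose(th,.041,-.055,.2))
movel(pose(th,.041,-.055,.110)[0])
for o in(-.03,-.02,-.01,0,.004):
    print(o,movel(pose(th,.041,o,.110)[0],v=.05,until_force=15),get_ft_force(),get_time())
pic("p1")
E
```

```text
None
[ 1.40707087e-01  4.26590735e-01  1.99400458e+00 -4.44089210e-16
  7.20997340e-01  2.01309607e+00]
[-5.39686000e-02  4.24507704e-01  1.99793931e+00 -4.44089210e-16
  7.19145640e-01  1.11842038e+00]
-0.03 False [-0.36337694  0.11468599  0.33657758] 5.6167
-0.02 False [-0.52461773  0.46532528 -0.04765986] 5.9667
-0.01 False [ 0.49562993 -0.1886629  -0.10206206] 6.3167
0 False [ 0.10206189 -0.27731826  0.32288151] 6.6667
0.004 False [2.09070567 0.24662664 1.71380969] 6.9167
```

View pics/p1.png

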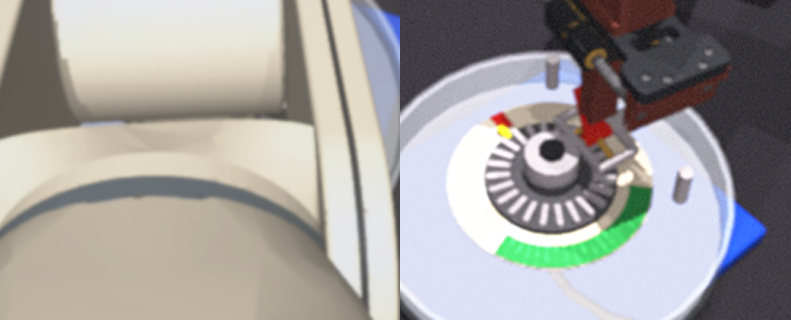

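The gripper hides the tab: red shows on both sides of the finger, near (578,100) and (597,130). I'll push a little further, then lift and look.

```bash
python3 - <<'E'
from h import *
th=-.192
for o in(.008,.012):
    print(o,movel(pose(th,.041,o,.110)[0],v=.05,until_force=12),get_ft_force(),get_time())
movel(pose(th,.041,0,.110)[0])
movel(pose(th,.041,-.0,.22)[0],v=.3)
move_pose(*pose(.4,-.1,-.25,.25))
pic("p2");print(get_time())
t=read_camera("top");s=read_camera("scene")
try:
  kt,a=blob(t,*BLUE,(234,310),30);ks,b=blob(s,*BLUE,(413,240),30);print(kt,a,ks,b,tri(kt,ks),onz("top",kt,.13))
except Exception as e: print(e)
E
```

```text
0.008 False [ 5.10214717  7.69786934 -0.91196384] 7.2667
0.012 False [ 9.99308059 14.40385181 -3.40203344] 7.5167
9.4167
[250.56357388 318.49828179] [240 309  21  19 291] [402.49209932 229.34537246] [393 216  21  29 443] (array([0.49031925, 0.08615586, 0.11438334]), np.float64(0.000632857048234908)) [0.48980066 0.08495743 0.13      ]
```

View pics/p2.png

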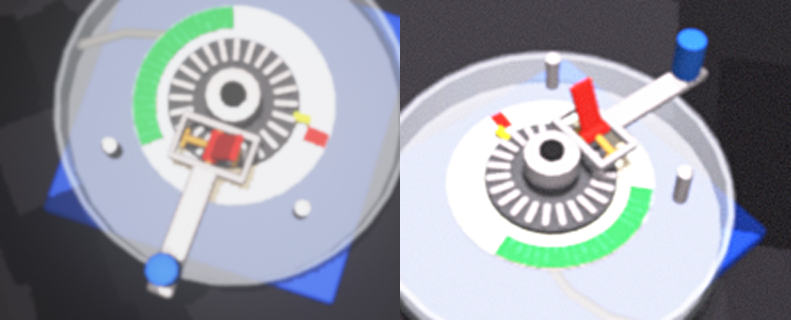

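The tab now leans to the anticlockwise side: the red plate is on the right of the frame at about (222,148) in the crop. The handle has moved to about -0.03 rad. Next I cage the knob and swing it.

```bash
cat >> h.py <<'E'
def kp(th,z=.098,r=.14):
    p,q=pose(th,r,0,z);q=(R.from_quat([*q[1:],q[0]])*R.from_euler('z',np.pi)).as_quat();return p,[q[3],q[0],q[1],q[2]]
def swing(a,b,fmax=35):
    for th in np.linspace(a,b,7)[1:]:
        p,q=kp(th)
        if movel(p,q,v=.15,until_force=fmax): print("stop",th);break
    print(round(b,2),get_ft_force().round(1),get_time())
E
python3 - <<'E'
from h import *
command_gripper(.38)
move_pose(*kp(-.034,.2));p,q=kp(-.034)
print(movel(p,q,v=.1,until_force=8),get_ft_force(),get_time())
swing(-.034,-.65);swing(-.65,.65);swing(.65,-.65);swing(-.65,.65)
movel(kp(.65,.22)[0],v=.3)
move_pose(*pose(.4,-.1,-.25,.25));pic("p3");print(get_time())
E
```

```text
False [0.5301598  0.33723203 0.95669065] 13.8667
-0.65 [-0.3  0.2  0. ] 15.3667
0.65 [0.2 0.6 1.1] 17.5833
-0.65 [-0.6  0.2 -0.2] 19.8
0.65 [0.9 1.2 0.4] 22.0167
25.8667
```

View pics/p3.png

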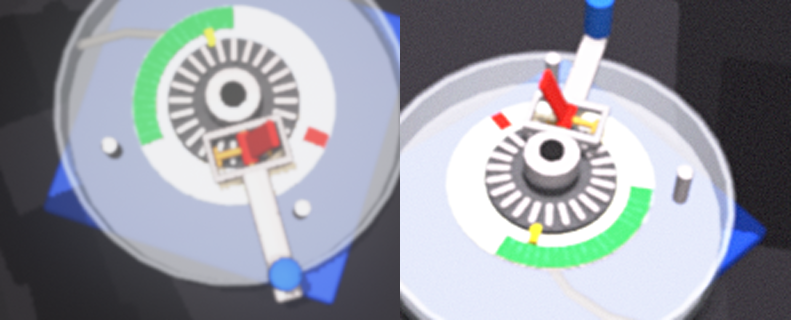

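The pointer, at about (210,37) in the crop, is roughly 20° inside the green arc. The tab is still over to the anticlockwise side and the gripper is clear, so I'm handing the job in.

```bash
python3 -c "
from station import *
wait(.3);print(job_done(),get_time())"
```

```text
the job is handed in; nothing more can be done
the job is handed in; nothing more can be done
```

I flipped the tab to the loosening side and swung the handle until the pointer stood about 20° inside the green arc (nut at about 2.4 rad by eye from the image). I then backed the gripper clear and handed the job in at about 26 s; the result wasn't shown.

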